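Gauge the closed height of a lozenge mould

ROBOT

A 6-joint arm with a two-finger parallel gripper is mounted at the origin on the work surface. World frame = base frame: x ahead of the robot, y to its left, z up, the work surface at z = 0. Lengths are in m, angles in rad, forces in N, time in s.
With the tool pointing down it reaches from about 0.3 to 0.775 m from the base axis. Payload 14.6 kg.
Tool frame: the origin (TCP) lies midway between the tips of the shut fingers; the grasp point (between the pads) lies 19 mm behind it; z points along the fingers, y is the line along which they close (so a half turn about z gives the same grasp; the last joint's range is limited). The gripper opens to 85 mm and grips with 20 to 120 N. Pads are 22 mm wide; open, the fingers measure 114 mm over their backs; the gripper's body (76 mm by 85 mm) begins 54 mm behind the grasp point. The pads swing forward as they close: fully open they stand 13 mm farther back than shut.
Start: joints at [-1.19, 0.3, 1.521, -0, 1.321, -0.067], TCP at [0.238, -0.496, 0.231] pointing down, gripper open.
Joint ranges: [-3.03, 3.03], [-0.79, 2.21], [0.23, 2.52], [-1.04, 4.18], [0, 3.07], [-2.55, 2.55]. Speed limits (rad/s): [2.22, 2.22, 2.57, 3.14, 3.14, 3.14].

INTERFACE

Orientations are given as a 3x3 rotation matrix whose columns are the frame's x, y, z axes.
In Python, from rig import telemetry, capture, camera_params, job gives the robot as it stands.
- The arm moves only by the shell command python3 -m creep 'ROWS' [OPENING] [FORCE]. ROWS is JSON, a list that holds one entry, the list of rows, each a list of 6 numbers: the shift along the tool's x, y, z scaled (see below), then the turn, a rotation vector about the tool's x, y, z scaled (see below). In form: [[[tx, ty, tz, ax, ay, az], ...]]. A call has 1 to 8 rows; each row is the pose to reach, as a shift and turn from the pose commanded when the call began, along the tool's axes at that moment, turning the shorter way round; what a row does not reach only later rows make up. The controller multiplies each number of a shift by 0.2 m and each number of a turn by 180 degrees. A row lasts 1/12 s, in which the tool goes at most 41.7 mm and 7.16 degrees, less where a joint would pass 70% of its speed; a pose out of reach is approached as far as the arm can. A call with a number of a shift or a turn outside -1 to 1 is refused whole. A call with a gripper value outside its range is refused whole. OPENING is the opening, from 0 (shut) to 1 (fully open), set as the call begins (- or left out, the last holds). The fingers move at their own pace and stop on an object; FORCE is the grip in N (left out, the last holds). Time passes only in rows, so rows that repeat a pose let the fingers close. It gives the time, the measured TCP pose, the force, the opening and the grip force at its end, in the units of the state.
- telemetry.observe(): the state, without advancing time (a new reading comes with each control period).
- capture(name): name is "side" or "top"; returns the picture (420x560x3 uint8, blue, green, red); there is no depth.
- camera_params(name): a dict with "mtx" (3x3 intrinsics, pixels), "k1" (the pictures are not rectified: a ray, as slopes to the right and down, at radius r is drawn at 1 + k1 r^2 times it, then the intrinsics apply), "pose" (4x4, takes a point from camera to world coordinates). Camera axes: x right, y up, looking along -z (the intrinsics and any distortion apply to the point x, -y, -z); pixel columns grow to the right and rows downward; lengths in m; the calibration is good to about 2 mm. A picture is of the moment at which its call begins. camera_params takes no time and is no camera call.
- job.close_job(): hands the job in; it is judged then, once.
The state is a dict: "time_s": time; "joints": joint angles; "qd": joint speeds; "joint_efforts": joint torques, N m; "eef_pos": TCP position; "eef_rot": TCP orientation; "contact_force": force on the tool from outside, world axes, zero at the start; "torque": the same for the moment, N m; "finger_gap": opening from 0.0 (shut) to 1.0 (fully open); "finger_force": force on a finger pad.
Only numpy, scipy, OpenCV 4.12 (cv2) and the standard library are available. Lean on these libraries where they do the work, as an engineer would, in place of code of your own. Each camera call takes 0.05 s, during which the arm holds its last target. There are 200 camera calls.

TASK

Slide the blue-lidded mould along the channel of the height gauge until it is fully home against the yellow end stop, and then press the gauge's head down by its black pad until the sprung brass foot bears on the lid and the dial needle stands in the green band (foot pushed in 4 to 10 mm). Never drive the foot in to the end of its travel; leave the head down like that with the mould home, and leave the bowl, dish, spatula and orange-lidded mould where they are.

Things in the scene. Friction and masses are not known exactly. Their poses are not given: they have to be found in the camera images.
- gauge: Height gauge fixed to the bench. Origin: on the bench under the foot's axis, z up. Dark base plate, top z = 12 mm, x -85 to 40, y -77 to 247 mm. On it a channel along y: steel rails 47 mm apart inside, 59 mm outside, tops at z = 20 mm, y -45 to 245 mm. Column 24 x 30 mm at x = -60, y = 0, top at z = 165 mm. The mould is slid towards -y.
- end_stop (a point): Middle of the top edge of the yellow stop block's face, across the channel's -y end: gauge x = 0, y = -45, z = 38 mm. Block 60 mm wide, 15 mm thick.
- gauge_head (a joint): How far the grey head has come down its column, m: 0 top, limit 0.078; starts at 0 to 0.025. Stays where left: 9 N friction, weight 0.45 kg, so about 5 N from above starts it down. The free foot's underside is at z = 106 mm minus this, so it meets the home mould's lid at 0.060. Grey block: gauge x -80 to 18, y -22 to 22 mm, underside 23 mm above the free foot's.
- press_pad (a point): Centre of the top of the black pad, a 40 mm disc on a rod on the head, over the foot's axis (gauge x = y = 0), at z = 250 mm minus joint gauge_head. Press here from above with shut fingers; it stays above the column.
- gauge_foot (a joint): How far the brass foot (24 mm disc) is pushed up into the head, m: 0 free, 0.016 end of travel; spring 500 N/m. On the home mould it equals gauge_head minus 0.060. Shown by a white 48 mm dial on the head's +x face: needle points to -y at 0, turns clockwise seen from +x, 0.2 rad per mm (straight up at 7.9 mm). Green band 4 to 10 mm, red from 14 mm.
- mould: Mould to be gauged: aluminium with flat blue lid, loose, 44 (x) x 140 (y) x 34 mm high, 0.26 to 0.49 kg. Origin: centre of underside, z up. Starts in the channel, lying along it, origin at gauge y = 90 to 155 mm, z = 12 mm (top at 46 mm). Home against the stop: origin at gauge y = 25 mm, pushed end at y = 95 mm.
- spare_mould: Bystander: same mould with an orange lid, on the bench. Origin: centre of underside.
- bowl: Bystander: steel bowl, 140 mm across, 70 mm high. Origin: centre of underside.
- dish: Bystander: white ceramic dish, 90 mm across, 30 mm high. Origin: centre of underside.
- spatula: Bystander: orange-handled spatula 200 mm long along x, lying on the bench. Origin: underside, near the middle.
Not all that is in view belongs to the job. What is shaped like the mould but pink or turquoise is not meant.

How it is judged:
On the way, in this order (a step that is already met when the one before it is completed fails the run):
1. the blue-lidded mould is fully home against the stop while the foot is still free (y of mould in the frame of gauge between 0.02 and 0.0285 m and z of mould in the frame of gauge below 0.016 m and angle between the y axis of mould and the y axis of gauge, either way round below 0.06 rad and value of joint gauge_foot below 0.001 m), for 0.2 s.
2. the foot is pressed on the lid and reads in the green band (y of mould in the frame of gauge between 0.02 and 0.0285 m and z of mould in the frame of gauge below 0.016 m and angle between the y axis of mould and the y axis of gauge, either way round below 0.06 rad and value of joint gauge_foot between 0.004 and 0.01 m), for 0.2 s.
At the end, for the whole second after the job is handed in: The blue-lidded mould lies flat in the channel, within 3.5 mm of the end stop; the foot rests on it pushed in 4 to 10 mm (needle in the green band); mould and head are at rest and the bystanders are within 25 mm of where they were (all of step 2 and linear speed of mould below 0.01 m/s and velocity of joint gauge_head between -0.004 and 0.004 m/s); the robot touches nothing.
It fails at once if the foot is driven to the end of its travel (beyond 15 mm) (value of joint gauge_foot above 0.015 m).
It fails at once if the orange-lidded mould is moved more than 25 mm (distance of spare_mould from where it was at the start of the episode above 0.025 m).
It fails at once if the bowl is moved more than 25 mm (distance of bowl from where it was at the start of the episode above 0.025 m).
It fails at once if the dish is moved more than 25 mm (distance of dish from where it was at the start of the episode above 0.025 m).
It fails at once if the spatula is moved more than 25 mm (distance of spatula from where it was at the start of the episode above 0.025 m).
It also fails if it takes over 48 s, if anything falls off the work surface, if the arm or the gripper's body presses on something with over 40 N, if the wrist force passes 120 N, or if a joint passes its speed limit or range.

## Working session

There is one attempt and no reset: what is moved stays moved. The work goes in short steps, Python scripts to look and compute and a shell command to move; the robot and the scene stay as the last step left them, time stands still between calls to the robot, and variables do not carry over. Pictures are saved under pics/ and viewed, at most 10 in all, crops included, and the job is handed in when it is done.

```bash
mkdir -p pics; ls; cat > h.py <<'E'
import numpy as np, cv2
from rig import telemetry, capture, camera_params, job
def proj(name,P):
    c=camera_params(name);T=np.linalg.inv(np.array(c["pose"]));P=np.atleast_2d(P)
    p=P@T[:3,:3].T+T[:3,3]; s=np.c_[p[:,0],-p[:,1]]/(-p[:,2:3]); r2=(s**2).sum(1,keepdims=True)
    s=s*(1+c["k1"]*r2); M=np.array(c["mtx"]); return np.c_[s,np.ones(len(s))]@M[:2].T
def ray(name,uv):
    c=camera_params(name);T=np.array(c["pose"]);M=np.array(c["mtx"])
    d=np.linalg.solve(M,np.array([*uv,1.]))[:2]; s=d.copy()
    for _ in range(30): s=d/(1+c["k1"]*(s@s))
    v=T[:3,:3]@np.array([s[0],-s[1],-1]); return T[:3,3],v
def atz(name,uv,z):
    o,v=ray(name,uv); return o+v*(z-o[2])/v[2]
def tri(uv1,uv2,n1="top",n2="side"):
    o1,v1=ray(n1,uv1);o2,v2=ray(n2,uv2)
    t=np.linalg.lstsq(np.c_[v1,-v2],o2-o1,rcond=None)[0]; a=o1+v1*t[0];b=o2+v2*t[1]
    return (a+b)/2,np.linalg.norm(a-b)
E
python3 - <<'E'
from h import *
np.set_printoptions(precision=3,suppress=True)
for n in("top","side"):
    cv2.imwrite(f"pics/{n}0.png",capture(n)); print(n,camera_params(n))
s=telemetry.observe(); print(s)
E
```

```text
pics
top {'mtx': array([[397.18 ,   0.   , 282.419],
       [  0.   , 397.18 , 210.341],
       [  0.   ,   0.   ,   1.   ]]), 'k1': 0.013194637268019638, 'pose': array([[-0.006,  0.996, -0.084,  0.448],
       [-1.   , -0.008, -0.023, -0.028],
       [-0.023,  0.083,  0.996,  1.181],
       [ 0.   ,  0.   ,  0.   ,  1.   ]])}
side {'mtx': array([[535.841,   0.   , 292.315],
       [  0.   , 535.841, 206.816],
       [  0.   ,   0.   ,   1.   ]]), 'k1': -0.19520056613262568, 'pose': array([[-0.784,  0.326, -0.528, -0.297],
       [-0.62 , -0.437,  0.651,  1.009],
       [-0.018,  0.838,  0.545,  1.009],
       [ 0.   ,  0.   ,  0.   ,  1.   ]])}
{'time_s': 0.1, 'joints': array([-1.19 ,  0.3  ,  1.522, -0.   ,  1.321, -0.067]), 'qd': array([ 0.   , -0.002, -0.   , -0.001, -0.   ,  0.001]), 'joint_efforts': array([  0.002, -54.438, -36.237,  -0.   ,   0.003,   0.   ]), 'eef_pos': array([ 0.238, -0.496,  0.231]), 'eef_rot': array([[ 0.901,  0.433, -0.   ],
       [ 0.433, -0.901,  0.001],
       [ 0.   , -0.001, -1.   ]]), 'contact_force': array([ 0.891, -0.015, -0.461]), 'torque': array([ 0.004, -0.038, -0.001]), 'finger_force': 0.0, 'finger_gap': 1.0022470596322952}
```

View pics/top0.png

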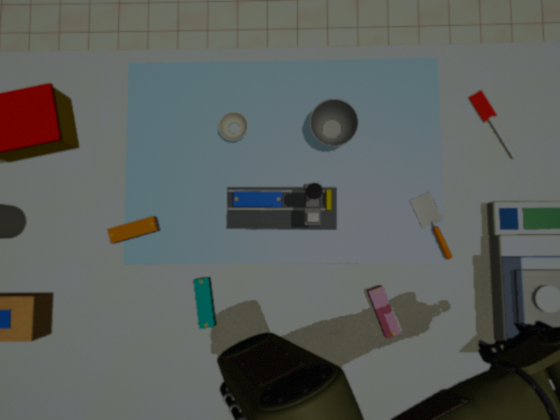

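View pics/side0.png

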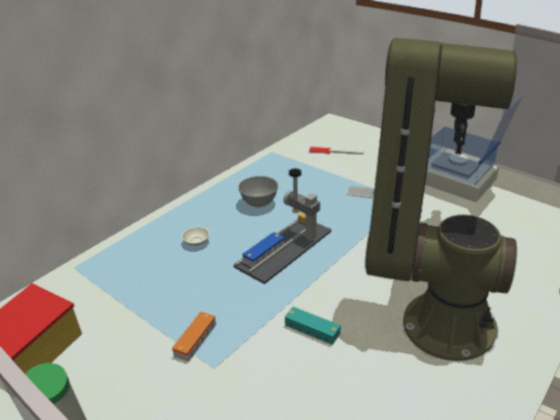

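Candidates for the mould:
- blue lid in the channel: top (258,199), side (263,246)
- orange: top (133,229)
- turquoise: top (204,302)
- pink: top (384,311)
- a blue patch on a box at far left (5,318), and one on a rack at right (509,218)

The blue lid in the channel fits the description. I'll check it in a close crop of both views.

```bash
python3 - <<'E'
from h import *
a=cv2.imread("pics/top0.png")[175:240,215:347]; b=cv2.imread("pics/side0.png")[160:285,225:345]
a=cv2.resize(a,None,fx=6,fy=6,interpolation=cv2.INTER_CUBIC); b=cv2.resize(b,None,fx=4.8,fy=4.8,interpolation=cv2.INTER_CUBIC)
cv2.imwrite("pics/ctop.png",cv2.convertScaleAbs(a,alpha=1.6)); cv2.imwrite("pics/cside.png",cv2.convertScaleAbs(b,alpha=1.4)); print(a.shape,b.shape)
E
```

```text
(390, 792, 3) (600, 576, 3)
```

View pics/ctop.png

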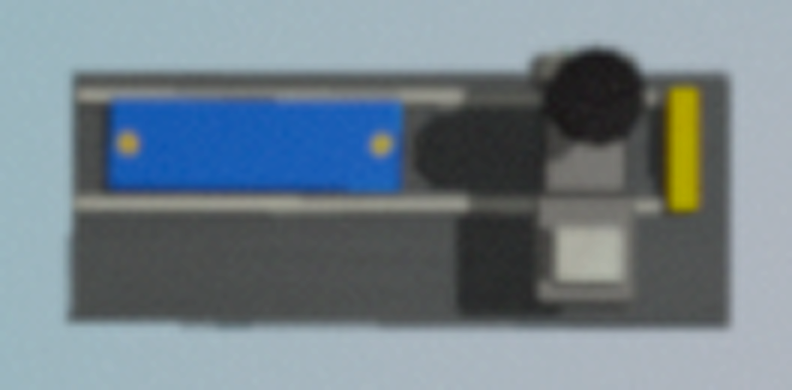

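View pics/cside.png

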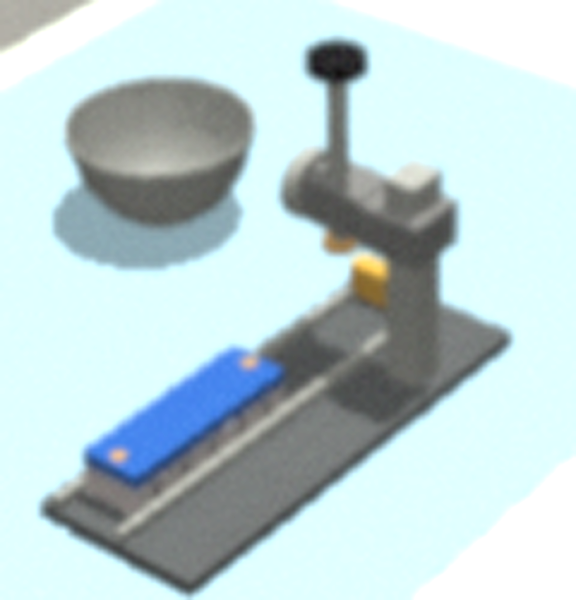

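The crops confirm it: blue lid with two studs between the rails, at crop (110..403, 100..190). The yellow stop is at (684,149), the black pad at (595,95) in top and (336,57) in side. Next I'll fit the gauge pose, mould position and head height from both views.

```bash
python3 - <<'E'
from h import *
from scipy.optimize import least_squares
np.set_printoptions(precision=4,suppress=True)
T=lambda u,v:((u+.5)/6-.5+215,(v+.5)/6-.5+175); S=lambda u,v:((u+.5)/4.8-.5+225,(v+.5)/4.8-.5+160)
# (cam, pix, gauge pt, kind)
O=[]
for uv,p in [((76,74),(40,247)),((727,74),(40,-77)),((727,325),(-85,-77)),((70,320),(-85,247))]: O.append(("top",T(*uv),(*p,12),0))
for uv,p in [((668,87),(30,-45)),((700,87),(30,-60)),((700,211),(-30,-60)),((668,211),(-30,-45))]: O.append(("top",T(*uv),(*p,38),0))
for uv,p in [((555,227),(-48,15)),((625,227),(-48,-15)),((625,282),(-72,-15)),((555,282),(-72,15))]: O.append(("top",T(*uv),(*p,165),0))
for uv,p in [((45,508),(40,247)),((192,585),(-85,247)),((510,338),(-85,-77))]: O.append(("side",S(*uv),(*p,12),0))
L=[(22,70),(22,-70),(-22,-70),(-22,70)]
for uv,p in zip([(110,100),(403,100),(403,190),(110,190)],L): O.append(("top",T(*uv),(*p,46),1))
for uv,p in zip([(88,455),(235,348),(283,370),(140,480)],L): O.append(("side",S(*uv),(*p,46),1))
O.append(("top",T(595,95),(0,0,250),2));O.append(("side",S(336,56),(0,0,250),2))
def f(q):
    x,y,z,a,m,h,lz=q;r=[]
    for c,uv,p,k in O:
        p=np.array(p)/1e3
        if k==1:p[1]+=m;p[2]+=lz
        if k==2:p[2]-=h
        w=[x+p[0]*np.cos(a)-p[1]*np.sin(a),y+p[0]*np.sin(a)+p[1]*np.cos(a),z+p[2]]
        r+=list(proj(c,w)[0]-uv)
    return np.array(r)
s=least_squares(f,[.45,-.1,0,0,.12,.01,0],loss="soft_l1")
print("x y z yaw m h lz",s.x); print(np.abs(f(s.x)).reshape(-1,2))
print("tri pad",tri(T(595,95),S(336,56)))
for u1,u2 in zip([(110,100),(403,100),(403,190),(110,190)],[(88,455),(235,348),(283,370),(140,480)]): print("tri lid",tri(T(*u1),S(*u2)))
print(telemetry.observe()["time_s"])
E
```

```text
x y z yaw m h lz [ 0.5759 -0.0833 -0.0069 -0.0103  0.1533  0.0174  0.0018]
[[0.0841 0.0722]
 [0.0945 0.0002]
 [0.399  0.1955]
 [0.4304 0.6858]
 [0.0902 0.034 ]
 [0.254  0.0308]
 [0.1277 0.1483]
 [0.0138 0.1586]
 [0.2082 0.1143]
 [0.2201 0.089 ]
 [0.1863 0.0459]
 [0.1974 0.0136]
 [0.7406 0.3488]
 [0.2493 0.7652]
 [0.4601 0.3786]
 [0.4831 0.0001]
 [0.0847 0.0484]
 [0.1481 0.1975]
 [0.2672 0.1088]
 [0.6863 0.4076]
 [0.2899 0.197 ]
 [0.6468 0.3502]
 [0.4566 0.153 ]
 [0.3787 0.0776]
 [0.0808 0.0414]]
tri pad (array([ 0.5756, -0.0824,  0.2264]), np.float64(0.00014709020907280912))
tri lid (array([0.5991, 0.1403, 0.0406]), np.float64(0.003015685656971371))
tri lid (array([ 0.5987, -0.0007,  0.04  ]), np.float64(0.0009195967471594852))
tri lid (array([0.556 , 0.0003, 0.0417]), np.float64(0.0018507607203937827))
tri lid (array([0.5557, 0.1402, 0.0419]), np.float64(0.0019625819028395394))
0.1
```

Gauge is at about (0.576, -0.083), yaw -0.01, and the mould origin is at gauge y ≈ 0.153. I'll shut the fingers, straighten the tool and go round on the robot side to get behind the mould.

```bash
python3 -m creep '[[[0.82,-0.55,0,0,0,0.1426],[0.82,-0.55,0,0,0,0.1426],[0.82,-0.55,0,0,0,0.1426],[0.82,-0.55,0,0,0,0.1426],[0.82,-0.55,0,0,0,0.1426],[0.82,-0.55,0,0,0,0.1426],[0.82,-0.55,0,0,0,0.1426]]]' 0 40
```

```text
time_s: 0.68
eef_pos: [0.339, -0.3244, 0.2314]
eef_rot: [[1.0, 0.003, 0.0], [0.003, -1.0, -0.0], [0.0, 0.0, -1.0]]
contact_force: [-0.6, 0.1, -0.8]
finger_gap: 0.007
finger_force: 0.0
```

```bash
python3 -m creep '[[[0.3,-0.98,0,0,0,0],[0.3,-0.98,0,0,0,0],[0.3,-0.98,0,0,0,0],[0.3,-0.98,0,0,0,0],[0.3,-0.98,0,0,0,0],[0.3,-0.98,0,0,0,0],[0.3,-0.98,0,0,0,0]]]' && python3 -m creep '[[[0,-0.98,0,0,0,0],[0,-0.98,0,0,0,0],[0,-0.98,0,0,0,0],[0,-0.98,0,0,0,0],[0,-0.98,0,0,0,0],[0,-0.98,0,0,0,0]]]' && python3 -m creep '[[[0.5,-0.55,0,0,0,0],[0.5,-0.55,0,0,0,0],[0.5,-0.55,0,0,0,0],[0.5,-0.55,0,0,0,0],[0.88,-0.55,0,0,0,0],[0.88,-0.55,0,0,0,0],[0.88,-0.55,0,0,0,0],[0.88,-0.55,0,0,0,0]]]'
```

```text
time_s: 1.27
eef_pos: [0.3987, -0.1291, 0.2312]
eef_rot: [[1.0, 0.002, -0.0], [0.002, -1.0, -0.0], [-0.0, 0.0, -1.0]]
contact_force: [0.1, -0.6, 1.7]
finger_gap: 0.001
finger_force: 0.0
time_s: 1.77
eef_pos: [0.3986, 0.0684, 0.2312]
eef_rot: [[1.0, 0.002, -0.0], [0.002, -1.0, 0.0], [-0.0, -0.0, -1.0]]
contact_force: [0.2, -1.1, -0.4]
finger_gap: 0.0
finger_force: 0.0
time_s: 2.43
eef_pos: [0.576, 0.1736, 0.2294]
eef_rot: [[1.0, -0.003, -0.002], [-0.003, -1.0, -0.001], [-0.002, 0.001, -1.0]]
contact_force: [-1.2, 0.4, 0.1]
finger_gap: -0.001
finger_force: 0.0
```

```bash
python3 -m creep '[[[0.01,-0.04,0.1,0,0,0],[0.01,-0.04,0.3,0,0,0],[0.01,-0.04,0.5,0,0,0],[0.01,-0.04,0.7,0,0,0],[0.01,-0.04,0.85,0,0,0],[0.01,-0.04,0.95,0,0,0],[0.01,-0.04,1,0,0,0],[0.01,-0.04,1,0,0,0]]]'
python3 - <<'E'
from h import *
for n,r in(("top",(150,250,200,360)),("side",(150,300,200,360))):
    a=capture(n)[r[0]:r[1],r[2]:r[3]]; cv2.imwrite(f"pics/{n}1.png",cv2.convertScaleAbs(cv2.resize(a,None,fx=3.9,fy=3.9,interpolation=cv2.INTER_CUBIC),alpha=1.5))
E
```

```text
time_s: 3.1
eef_pos: [0.5755, 0.1829, 0.0297]
eef_rot: [[1.0, -0.001, -0.003], [-0.001, -1.0, -0.001], [-0.003, 0.001, -1.0]]
contact_force: [0.0, 1.1, 0.7]
finger_gap: 0.001
finger_force: 0.0
```

View pics/side1.png

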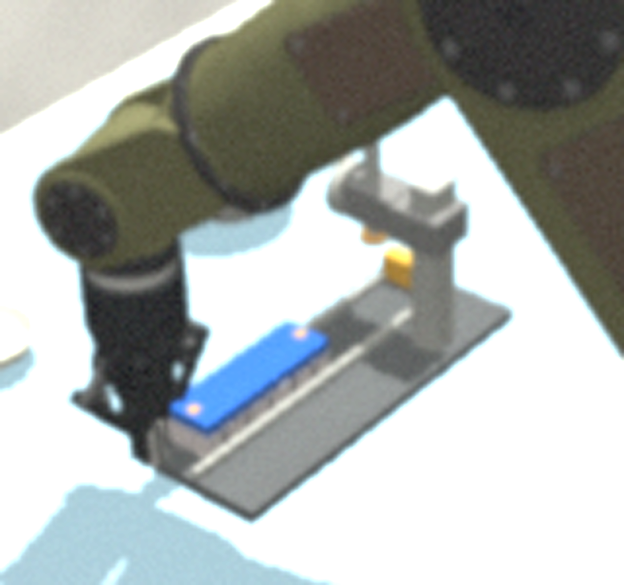

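The fingers, at crop (150,450), stand behind the mould's +y end, with the head and column clear. Pushing now.

```bash
python3 -m creep '[[[0,0.04,0,0,0,0],[0,0.08,0,0,0,0],[0,0.12,0,0,0,0],[0,0.16,0,0,0,0],[0,0.2,0,0,0,0],[0,0.24,0,0,0,0],[0,0.28,0,0,0,0],[0,0.32,0,0,0,0]]]' && python3 -m creep '[[[-0.01,0.04,0,0,0,0],[-0.01,0.08,0,0,0,0],[-0.01,0.12,0,0,0,0],[-0.01,0.16,0,0,0,0],[-0.01,0.2,0,0,0,0],[-0.01,0.24,0,0,0,0],[-0.01,0.26,0,0,0,0],[-0.01,0.28,0,0,0,0]]]'
```

```text
time_s: 3.87
eef_pos: [0.5765, 0.1197, 0.0315]
eef_rot: [[1.0, -0.0, 0.0], [-0.0, -1.0, 0.0], [0.0, -0.0, -1.0]]
contact_force: [-0.4, 4.6, 3.2]
finger_gap: 0.002
finger_force: 2.2
time_s: 4.53
eef_pos: [0.5743, 0.0638, 0.0312]
eef_rot: [[1.0, -0.001, -0.0], [-0.001, -1.0, 0.0], [-0.0, -0.0, -1.0]]
contact_force: [-1.0, 3.9, 2.8]
finger_gap: 0.006
finger_force: 2.0
```

```bash
python3 -m creep '[[[0,0.02,0,0,0,0],[0,0.04,0,0,0,0],[0,0.06,0,0,0,0],[0,0.08,0,0,0,0],[0,0.1,0,0,0,0],[0,0.12,0,0,0,0],[0,0.13,0,0,0,0],[0,0.14,0,0,0,0]]]' ; python3 - <<'E'
from h import *
from scipy.optimize import least_squares
for n in("top","side"):
    a=capture(n); cv2.imwrite(f"pics/{n}2.png",a)
E
```

```text
time_s: 5.2
eef_pos: [0.5744, 0.036, 0.0312]
eef_rot: [[1.0, -0.0, -0.0], [-0.0, -1.0, -0.0], [-0.0, 0.0, -1.0]]
contact_force: [0.2, 3.0, 0.6]
finger_gap: 0.002
finger_force: 1.7
```

Still sliding at 3–4 N. I'll creep on until the force rises at the stop.

```bash
python3 -m creep '[[[0,0.01,0,0,0,0],[0,0.02,0,0,0,0],[0,0.03,0,0,0,0],[0,0.04,0,0,0,0]]]' ; python3 -m creep '[[[0,0.01,0,0,0,0],[0,0.02,0,0,0,0],[0,0.03,0,0,0,0]]]'
```

```text
time_s: 5.63
eef_pos: [0.5743, 0.0282, 0.0312]
eef_rot: [[1.0, -0.0, -0.0], [-0.0, -1.0, -0.0], [-0.0, 0.0, -1.0]]
contact_force: [0.3, 3.2, -0.4]
finger_gap: 0.001
finger_force: 1.2
time_s: 5.88
eef_pos: [0.575, 0.0252, 0.0317]
eef_rot: [[1.0, -0.0, 0.002], [-0.0, -1.0, 0.005], [0.002, -0.005, -1.0]]
contact_force: [4.0, 41.3, 3.0]
finger_gap: -0.001
finger_force: 20.5
```

The force jumped to 41 N at TCP y = 0.025, where the stop was predicted. Backing off gently, then up.

```bash
python3 -m creep '[[[0,-0.01,0,0,0,0],[0,-0.015,0,0,0,0],[0,-0.03,0,0,0,0],[0,-0.1,0,0,0,0],[0,-0.25,0,0,0,0],[0,-0.35,-0.1,0,0,0],[0,-0.4,-0.3,0,0,0],[0,-0.4,-0.5,0,0,0]]]' && python3 -m creep '[[[0,-0.3,-0.2,0,0,0],[0,-0.3,-0.4,0,0,0],[0,-0.3,-0.6,0,0,0],[0,-0.3,-0.8,0,0,0],[0,-0.3,-0.95,0,0,0],[0,-0.3,-0.95,0,0,0]]]'
python3 - <<'E'
from h import *
t=capture("top");s=capture("side")
a=cv2.resize(t[160:250,205:355],None,fx=4,fy=4,interpolation=cv2.INTER_CUBIC);b=cv2.resize(s[155:285,235:345],None,fx=4,fy=4,interpolation=cv2.INTER_CUBIC)
cv2.imwrite("pics/t3.png",t);cv2.imwrite("pics/s3.png",s)
k=np.zeros((600,800,3),np.uint8);k[:360,:600]=a;cv2.imwrite("pics/c3t.png",cv2.convertScaleAbs(a,alpha=1.6));cv2.imwrite("pics/c3s.png",cv2.convertScaleAbs(b,alpha=1.4))
E
```

```text
time_s: 6.55
eef_pos: [0.5734, 0.1049, 0.1315]
eef_rot: [[1.0, 0.002, -0.003], [0.002, -1.0, -0.0], [-0.003, 0.0, -1.0]]
contact_force: [0.7, -0.2, 0.4]
finger_gap: -0.002
finger_force: 0.0
time_s: 7.05
eef_pos: [0.5753, 0.1635, 0.3297]
eef_rot: [[1.0, 0.0, 0.011], [0.0, -1.0, 0.002], [0.011, -0.002, -1.0]]
contact_force: [0.4, 0.4, 1.0]
finger_gap: 0.0
finger_force: 0.0
```

View pics/c3s.png

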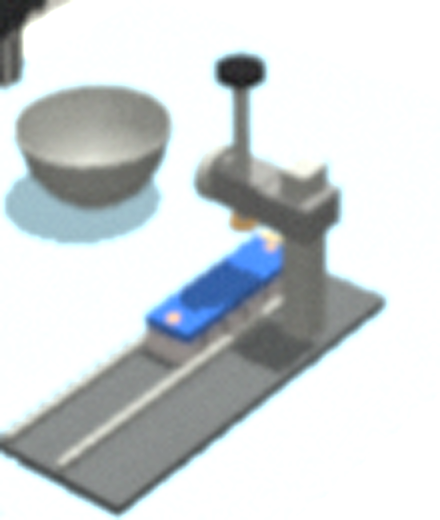

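View pics/c3t.png

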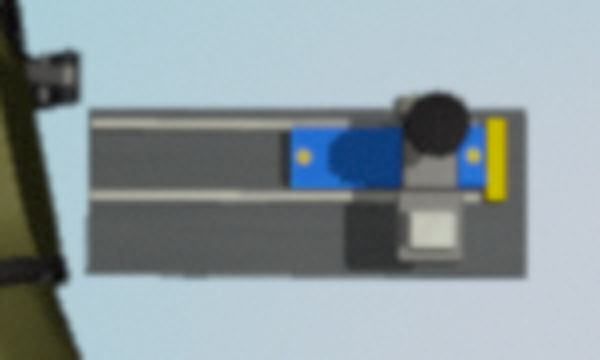

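The mould's lid end meets the yellow stop (crop x ≈ 487), so it is home, and the foot is still well above the lid. Now over the pad.

```bash
python3 -m creep '[[[0,0.2,0,0,0,0],[0,0.4,0,0,0,0],[0,0.6,0,0,0,0],[0,0.8,0,0,0,0],[0,0.95,0,0,0,0],[0,0.95,0,0,0,0]]]' && python3 -m creep '[[[0,0.15,0,0,0,0],[0,0.25,0.1,0,0,0],[0,0.28,0.2,0,0,0],[0,0.28,0.3,0,0,0],[0,0.28,0.35,0,0,0],[0,0.28,0.35,0,0,0]]]'
```

```text
time_s: 7.65
eef_pos: [0.5739, -0.0322, 0.3194]
eef_rot: [[1.0, -0.005, -0.003], [-0.005, -1.0, -0.001], [-0.003, 0.001, -1.0]]
contact_force: [-0.3, -0.1, -0.2]
finger_gap: -0.002
finger_force: 0.0
time_s: 8.15
eef_pos: [0.5735, -0.083, 0.248]
eef_rot: [[1.0, -0.0, -0.005], [-0.0, -1.0, 0.001], [-0.005, -0.001, -1.0]]
contact_force: [0.7, -0.0, -0.1]
finger_gap: -0.003
finger_force: 0.0
```

```bash
for i in 1 2 ; do python3 -m creep '[[[0.01,0,0.02,0,0,0],[0.01,0,0.04,0,0,0],[0.01,0,0.06,0,0,0],[0.01,0,0.06,0,0,0]]]' | egrep 'pos|contact'; done
```

```text
eef_pos: [0.5764, -0.0834, 0.2389]
contact_force: [0.1, 0.6, -0.5]
eef_pos: [0.5784, -0.0836, 0.2267]
contact_force: [-0.0, 0.3, 0.1]
```

```bash
python3 -m creep '[[[-0.01,0,0.02,0,0,0],[-0.01,0,0.04,0,0,0],[-0.01,0,0.04,0,0,0]]]'; python3 -m creep '[[[0,0,0.02,0,0,0],[0,0,0.04,0,0,0],[0,0,0.06,0,0,0],[0,0,0.06,0,0,0]]]'
```

```text
time_s: 9.07
eef_pos: [0.5763, -0.0837, 0.2189]
eef_rot: [[1.0, -0.0, 0.0], [-0.0, -1.0, -0.0], [0.0, 0.0, -1.0]]
contact_force: [0.3, -0.0, 0.9]
finger_gap: -0.003
finger_force: 0.0
time_s: 9.4
eef_pos: [0.5761, -0.0836, 0.2067]
eef_rot: [[1.0, -0.0, -0.001], [-0.0, -1.0, 0.0], [-0.001, -0.0, -1.0]]
contact_force: [-0.3, -0.4, -0.6]
finger_gap: -0.001
finger_force: 0.0
```

```bash
python3 -m creep '[[[0,0,0.02,0,0,0]]]'|egrep 'pos|contact';python3 -m creep '[[[0,0,0.01,0,0,0]]]'|egrep 'pos|contact'
python3 - <<'E'
from h import *
t=capture("top");s=capture("side");cv2.imwrite("pics/t4.png",t);cv2.imwrite("pics/s4.png",s)
b=cv2.resize(s[115:275,225:345],None,fx=3.7,fy=3.7,interpolation=cv2.INTER_CUBIC)
cv2.imwrite("pics/c4s.png",cv2.convertScaleAbs(b,alpha=1.4))
E
```

```text
eef_pos: [0.5763, -0.0837, 0.2038]
contact_force: [-2.8, -0.4, 5.3]
eef_pos: [0.5763, -0.0836, 0.2011]
contact_force: [-2.2, -0.2, 4.4]
```

View pics/c4s.png

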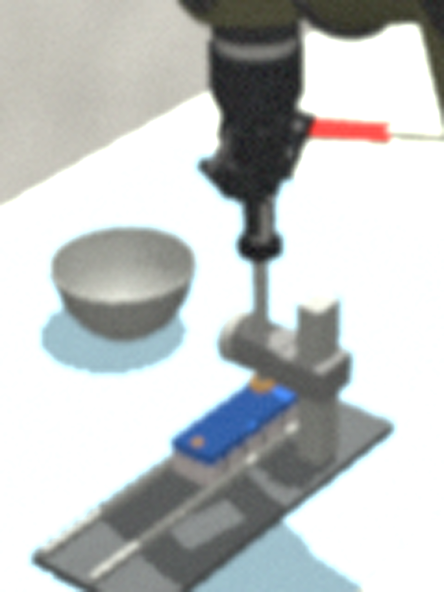

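The fingers sit on the pad at (260,243), and the head follows at about 5 N. The foot at (262,384) is close above the lid. I'll go on in small steps, watching the force.

```bash
python3 -m creep '[[[0,0,0.01,0,0,0],[0,0,0.02,0,0,0],[0,0,0.03,0,0,0]]]'|egrep 'pos|contact';python3 -m creep '[[[0,0,0.01,0,0,0]]]'|egrep 'pos|contact';python3 -m creep '[[[0,0,0.01,0,0,0]]]'|egrep 'pos|contact';python3 -m creep '[[[0,0,0.01,0,0,0]]]'|egrep 'pos|contact';python3 -m creep '[[[0,0,0.01,0,0,0]]]'|egrep 'pos|contact'
```

```text
eef_pos: [0.5763, -0.0836, 0.1952]
contact_force: [-2.7, 0.5, 4.5]
eef_pos: [0.5763, -0.0836, 0.1932]
contact_force: [-2.9, 0.3, 4.2]
eef_pos: [0.5763, -0.0836, 0.1911]
contact_force: [-2.1, 0.1, 3.7]
eef_pos: [0.5763, -0.0836, 0.1891]
contact_force: [-3.9, 0.4, 5.8]
eef_pos: [0.5763, -0.0836, 0.1872]
contact_force: [-3.2, 0.5, 7.2]
```

```bash
python3 -m creep '[[[0,0,0.01,0,0,0]]]'|egrep 'pos|contact';python3 -m creep '[[[0,0,0.01,0,0,0]]]'|egrep 'pos|contact'; python3 -m creep '[[[0,0,0.002,0,0,0],[0,0,0.002,0,0,0],[0,0,0.002,0,0,0]]]'|egrep 'pos|contact'
```

```text
eef_pos: [0.5763, -0.0837, 0.1853]
contact_force: [-4.8, -0.2, 8.1]
eef_pos: [0.5763, -0.0836, 0.1834]
contact_force: [-4.3, 0.8, 8.1]
eef_pos: [0.5763, -0.0836, 0.1828]
contact_force: [-4.4, 0.1, 5.6]
```

Foot compression is about 7 mm by height, and the force rise of about 3.5 N agrees. Lifting straight off.

```bash
python3 -m creep '[[[0,0,-0.01,0,0,0],[0,0,-0.03,0,0,0],[0,0,-0.08,0,0,0],[0,0,-0.2,0,0,0],[0,0,-0.4,0,0,0],[0,0,-0.6,0,0,0],[0,0,-0.7,0,0,0],[0,0,-0.7,0,0,0]]]'; python3 -m creep '[[[0,-0.2,0,0,0,0],[0,-0.4,0,0,0,0],[0,-0.6,0,0,0,0],[0,-0.8,0,0,0,0],[0,-0.8,0,0,0,0],[0,-0.8,0,0,0,0]]]'
python3 - <<'E'
from h import *
t=capture("top");s=capture("side");cv2.imwrite("pics/t5.png",t);cv2.imwrite("pics/s5.png",s)
a=cv2.resize(t[160:250,255:355],None,fx=4,fy=4,interpolation=cv2.INTER_CUBIC);b=cv2.resize(s[155:285,245:345],None,fx=4,fy=4,interpolation=cv2.INTER_CUBIC)
k=np.zeros((520,800,3),np.uint8);k[:360,:400]=a;k[:,400:]=b
cv2.imwrite("pics/c5.png",cv2.convertScaleAbs(k,alpha=1.5))
E
```

```text
time_s: 11.33
eef_pos: [0.5773, -0.0838, 0.3292]
eef_rot: [[1.0, -0.0, 0.009], [-0.0, -1.0, -0.002], [0.009, 0.002, -1.0]]
contact_force: [0.8, 0.1, -0.6]
finger_gap: 0.002
finger_force: 0.0
time_s: 11.83
eef_pos: [0.5762, 0.0782, 0.3229]
eef_rot: [[1.0, 0.003, -0.0], [0.003, -1.0, 0.0], [-0.0, -0.0, -1.0]]
contact_force: [-0.2, -0.0, -0.3]
finger_gap: 0.003
finger_force: 0.0
```

View pics/c5.png

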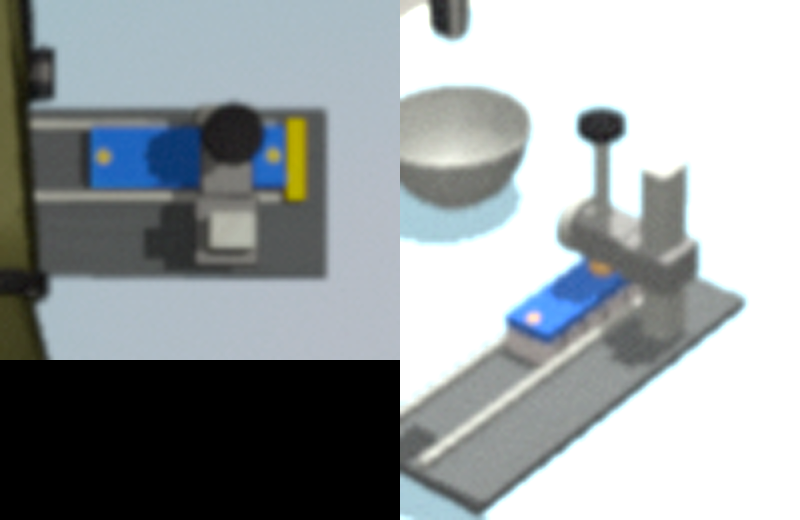

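The mould is home against the stop (left, x ≈ 287). The head is down with the foot on the lid (right, (600,268)), and the robot is clear. Handing in.

```bash
python3 -c "
from rig import job; print(job.close_job())"
```

```text
the job is handed in; nothing more can be done
None
```

I slid the blue-lidded mould home and left the head pressed with the foot in about 7 mm (worked out from pad height and force; the dial faced away from both cameras), then handed the job in at about 12 s with the arm clear; no verdict came back.

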